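# Level measure of lever grips

## Robot

A 6-joint arm with a two-finger parallel gripper is mounted at the origin on the work surface. World frame = base frame: x ahead of the robot, y to its left, z up, the work surface at z = 0. Lengths are in m, angles in degrees, forces in N, time in s.
With the tool pointing down it reaches from about 0.3 to 0.75 m from the base axis. Payload 8.5 kg.
Tool frame: the origin (TCP) lies on the centre line of the jaws, within the pads' length; the fingertips stand 14 mm ahead of it and the grasp point (between the pads) lies 5 mm behind it; z points along the fingers, x is the direction in which the jaws open and shut, and the axes are right-handed (so a half turn about z gives the same grasp; the last joint's range is limited). The gripper opens to 85 mm and grips with 20 to 120 N. Pads are 22 mm wide; open, the fingers measure 114 mm over their backs; the gripper's body (76 mm by 85 mm) begins 54 mm behind the grasp point. The pads swing forward as they close: fully open they stand 13 mm farther back than shut.
Start: joints at [58.768, 21.807, 74.336, -0, 83.858, -12.336], TCP at [0.178, 0.52, 0.245] pointing down, gripper open.
Joint ranges: [-178.18, 178.18], [-50.72, 133.34], [12.68, 142.11], [-81.47, 261.47], [9.98, 163.14], [-165.26, 165.26]. Speed limits (degrees/s): [136.94, 136.94, 180, 180, 180, 180].

## Interface

Orientations are given as a 3x3 rotation matrix whose columns are the frame's x, y, z axes.
In Python, from rig import * gives the robot as it stands.
- The arm moves only by the shell command python3 -m crank 'ROWS' [FORCE]. ROWS is JSON, one flat list of numbers, 7 for each row, row after row: the turn, a rotation vector about the world's x, y, z in rad, then the shift along the world's x, y, z in m, then the opening in per cent of the stroke, from 0 (shut) to 100 (fully open). A call has 1 to 20 rows; each row shifts and turns the commanded pose from where the row before left it; what a row does not reach is not made up. A row lasts 1/10 s, in which the tool goes at most 50 mm and 8.59 degrees, less where a joint would pass 70% of its speed; a pose out of reach is approached as far as the arm can. A call is refused whole if a number of a shift passes 0.05 or a number of a turn 0.15, either way. A call with a gripper value outside its range is refused whole. The fingers move at their own pace and stop on an object; FORCE is the grip in N (left out, the last holds). Time passes only in rows, so rows that do not move let the fingers close. It gives the time, the measured TCP pose, the force and the opening at its end, in the units of the state.
- observe(): the state, without advancing time (a new reading comes with each control period).
- get_image(name): name is "scene" or "top" or "wrist"; returns a dict with "frame" (384x512x3 uint8, red, green, blue), "fov_y" (degrees; the focal length in pixels is half the picture's height over the tangent of half this angle, whatever the lens; pixels are square), "cx", "cy" (the principal point, pixels), "k1" (the pictures are not rectified: a ray, as slopes to the right and down, at radius r is drawn at 1 + k1 r^2 times it, then the intrinsics apply), "world_to_cam" (4x4, takes a point from world to camera coordinates). Camera axes: x right, y up, looking along -z (the intrinsics and any distortion apply to the point x, -y, -z); pixel columns grow to the right and rows downward; lengths in m; the calibration is good to about 2 mm. A picture is of the moment at which its call begins. There is no depth.
- close_job(): hands the job in, once; it reports no verdict.
The state is a dict: "time_s": time; "q": joint angles; "qvel": joint speeds; "joint_efforts": joint torques, N m; "position": TCP position; "tool_rot": TCP orientation; "ft_force": force on the tool from outside, world axes, zero at the start; "wrist_torque": the same for the moment, N m; "grip_width": finger opening in m.
Only numpy, scipy, OpenCV 4.12 (cv2) and the standard library are available. Lean on these libraries where they do the work, as an engineer would, in place of code of your own. Each camera call takes 0.05 s, during which the arm holds its last target. There are 200 camera calls.

## Task

Take the scoop from the scale, push it into the hopper bin under the strike bar and lift up a heaped load of lever grips (three in the tray and at least one on top of them). Then draw the scoop out level with its rim close beneath the bar, so that the bar strikes the excess back into the bin, and stand the scoop back upright on the scale pan with exactly three grips lying side by side in its tray, no higher than the rim. All other grips must stay in the bin, and the things around must be left alone.

Things in the scene. Friction and masses are not known exactly. Their poses are not given: they have to be found in the camera images.
- bin: green sheet-metal hopper bin, fixed; origin on the bench under the strike bar, x in through its open mouth, z up. Inside 112 mm wide (y). Side walls 95 mm high, back wall at x = 185 mm, 150 mm high. Nine lever grips lie across it (along y), piled three rows deep on the floor and against the back slope, the nearest 20 mm in from the bar. The scoop pushes in with up to about 30 N
- strike_bar (a point): middle of the underside of the strike bar, a steel roller of 10 mm diameter that turns freely, fixed across the bin's mouth (along y) on two posts in line with the side walls, with a thin steel strip over it up to 128 mm; its underside is 107 mm above the bench and 57 mm above the bin's floor; axes as the bin
- bin_floor_back (a point): middle of the lower end of the bin's floor, at bin x = 128 mm, 27 mm above the bench; from here the back slope rises at 65 degrees. The flat floor falls 10 degrees towards here from the mouth, where (bin x = 0) it is 50 mm above the bench; its front edge is at bin x = -8 mm, no sill, nothing in front. The scoop's nose can reach this point, its heel wall then just inside the bar
- bin_middle (a point): middle of the bin's floor, at bin x = 64 mm; axes as the bin
- scoop: steel scoop, about 300 g, starting on the scale pan; origin at the underside of the middle of its flat tray, x to the nose, z up. Tray floor 3 mm thick, 92 mm wide (y), open at both sides: grips overhang. It runs from the heel wall (inner face x = -45 mm) to a 13 mm high lip (x = 45 mm), room for three grips side by side. Outside the lip a ramp falls to the thin nose edge at x = 72 mm
- scoop_rim (a point): point over the middle of the scoop's tray at rim height, 31 mm above the scoop's underside: the height of the heel wall and of the tops of three grips lying in the tray; axes as the scoop
- scoop_grip (a point): grasping place on the scoop's handle, at x = -121, y = 0, z = 80 mm of the scoop, same axes. Wooden bar 14 mm thick (in the x-z plane), 26 mm wide (y), leaning back 35 degrees: upward along it is (-0.574, 0, 0.819); 80 mm of it lies below this point, 38 mm above. A low stub joins it to the heel wall. Gripped on its 14 mm thickness the loaded scoop cannot pitch
- scale: fixed grey bench scale; origin on the bench under the middle of its pan; display console on its +x side, 50 mm high, out to x = 170 mm
- pan (a point): centre of the scale's flat dark steel pan, 230 (x) by 210 mm (y), top 55 mm above the bench
- grip0_centre (a point): loose black moulded lever grip, a plain round bar with domed ends, 28 mm diameter, 100 mm long over the ends, 70 g; the point is its centre, its long axis is its own y
- grip1_centre (a point): loose black moulded lever grip, a plain round bar with domed ends, 28 mm diameter, 100 mm long over the ends, 70 g; the point is its centre, its long axis is its own y
- grip2_centre (a point): loose black moulded lever grip, a plain round bar with domed ends, 28 mm diameter, 100 mm long over the ends, 70 g; the point is its centre, its long axis is its own y
- grip3_centre (a point): loose black moulded lever grip, a plain round bar with domed ends, 28 mm diameter, 100 mm long over the ends, 70 g; the point is its centre, its long axis is its own y
- grip4_centre (a point): loose black moulded lever grip, a plain round bar with domed ends, 28 mm diameter, 100 mm long over the ends, 70 g; the point is its centre, its long axis is its own y
- grip5_centre (a point): loose black moulded lever grip, a plain round bar with domed ends, 28 mm diameter, 100 mm long over the ends, 70 g; the point is its centre, its long axis is its own y
- grip6_centre (a point): loose black moulded lever grip, a plain round bar with domed ends, 28 mm diameter, 100 mm long over the ends, 70 g; the point is its centre, its long axis is its own y
- grip7_centre (a point): loose black moulded lever grip, a plain round bar with domed ends, 28 mm diameter, 100 mm long over the ends, 70 g; the point is its centre, its long axis is its own y
- grip8_centre (a point): loose black moulded lever grip, a plain round bar with domed ends, 28 mm diameter, 100 mm long over the ends, 70 g; the point is its centre, its long axis is its own y
- oil: bystander: white oil bottle, 56 mm diameter, 150 mm tall, standing on the bench; origin under its centre
- hammer: bystander: hammer 260 mm long lying on the bench, origin under its middle, x from handle to head
Mind the look-alikes: they are no part of the job. Leave any green or yellow look-alike of the part that bears grip8_centre alone. What is shaped like the part that bears grip5_centre but red is not meant.

How it is judged (in metres and radians):
On the way, in this order (a step that is already met when the one before it is completed fails the run):
1. the scoop is raised inside the bin with at least one grip heaped above its rim (((x of grip0_centre in the frame of scoop between -0.045 and 0.055 m and y of grip0_centre in the frame of scoop between -0.03 and 0.03 m and z of grip0_centre in the frame of scoop between 0.034 and 0.12 m) or (x of grip1_centre in the frame of scoop between -0.045 and 0.055 m and y of grip1_centre in the frame of scoop between -0.03 and 0.03 m and z of grip1_centre in the frame of scoop between 0.034 and 0.12 m) or (x of grip2_centre in the frame of scoop between -0.045 and 0.055 m and y of grip2_centre in the frame of scoop between -0.03 and 0.03 m and z of grip2_centre in the frame of scoop between 0.034 and 0.12 m) or (x of grip3_centre in the frame of scoop between -0.045 and 0.055 m and y of grip3_centre in the frame of scoop between -0.03 and 0.03 m and z of grip3_centre in the frame of scoop between 0.034 and 0.12 m) or (x of grip4_centre in the frame of scoop between -0.045 and 0.055 m and y of grip4_centre in the frame of scoop between -0.03 and 0.03 m and z of grip4_centre in the frame of scoop between 0.034 and 0.12 m) or (x of grip5_centre in the frame of scoop between -0.045 and 0.055 m and y of grip5_centre in the frame of scoop between -0.03 and 0.03 m and z of grip5_centre in the frame of scoop between 0.034 and 0.12 m) or (x of grip6_centre in the frame of scoop between -0.045 and 0.055 m and y of grip6_centre in the frame of scoop between -0.03 and 0.03 m and z of grip6_centre in the frame of scoop between 0.034 and 0.12 m) or (x of grip7_centre in the frame of scoop between -0.045 and 0.055 m and y of grip7_centre in the frame of scoop between -0.03 and 0.03 m and z of grip7_centre in the frame of scoop between 0.034 and 0.12 m) or (x of grip8_centre in the frame of scoop between -0.045 and 0.055 m and y of grip8_centre in the frame of scoop between -0.03 and 0.03 m and z of grip8_centre in the frame of scoop between 0.034 and 0.12 m)) and z of scoop in the frame of bin above 0.058 m and x of scoop in the frame of bin above 0.03 m), for 0.2 s.
2. the scoop is drawn out under the bar, the middle of its rim within 14 mm beneath it and the scoop level within 8 degrees (x of scoop_rim in the frame of strike_bar between -0.03 and 0.02 m and z of scoop_rim in the frame of strike_bar between -0.014 and 0.001 m and angle between scoop's own z axis and vertical below 0.14 rad), for 0.1 s.
3. the scoop is out in front of the bar with three grips side by side in its tray, none above the rim, and all others are in the bin (((x of grip0_centre in the frame of scoop between -0.043 and -0.017 m and horizontal distance between grip0_centre and scoop below 0.05 m) or (x of grip1_centre in the frame of scoop between -0.043 and -0.017 m and horizontal distance between grip1_centre and scoop below 0.05 m) or (x of grip2_centre in the frame of scoop between -0.043 and -0.017 m and horizontal distance between grip2_centre and scoop below 0.05 m) or (x of grip3_centre in the frame of scoop between -0.043 and -0.017 m and horizontal distance between grip3_centre and scoop below 0.05 m) or (x of grip4_centre in the frame of scoop between -0.043 and -0.017 m and horizontal distance between grip4_centre and scoop below 0.05 m) or (x of grip5_centre in the frame of scoop between -0.043 and -0.017 m and horizontal distance between grip5_centre and scoop below 0.05 m) or (x of grip6_centre in the frame of scoop between -0.043 and -0.017 m and horizontal distance between grip6_centre and scoop below 0.05 m) or (x of grip7_centre in the frame of scoop between -0.043 and -0.017 m and horizontal distance between grip7_centre and scoop below 0.05 m) or (x of grip8_centre in the frame of scoop between -0.043 and -0.017 m and horizontal distance between grip8_centre and scoop below 0.05 m)) and ((x of grip0_centre in the frame of scoop between -0.013 and 0.013 m and horizontal distance between grip0_centre and scoop below 0.05 m) or (x of grip1_centre in the frame of scoop between -0.013 and 0.013 m and horizontal distance between grip1_centre and scoop below 0.05 m) or (x of grip2_centre in the frame of scoop between -0.013 and 0.013 m and horizontal distance between grip2_centre and scoop below 0.05 m) or (x of grip3_centre in the frame of scoop between -0.013 and 0.013 m and horizontal distance between grip3_centre and scoop below 0.05 m) or (x of grip4_centre in the frame of scoop between -0.013 and 0.013 m and horizontal distance between grip4_centre and scoop below 0.05 m) or (x of grip5_centre in the frame of scoop between -0.013 and 0.013 m and horizontal distance between grip5_centre and scoop below 0.05 m) or (x of grip6_centre in the frame of scoop between -0.013 and 0.013 m and horizontal distance between grip6_centre and scoop below 0.05 m) or (x of grip7_centre in the frame of scoop between -0.013 and 0.013 m and horizontal distance between grip7_centre and scoop below 0.05 m) or (x of grip8_centre in the frame of scoop between -0.013 and 0.013 m and horizontal distance between grip8_centre and scoop below 0.05 m)) and ((x of grip0_centre in the frame of scoop between 0.017 and 0.043 m and horizontal distance between grip0_centre and scoop below 0.05 m) or (x of grip1_centre in the frame of scoop between 0.017 and 0.043 m and horizontal distance between grip1_centre and scoop below 0.05 m) or (x of grip2_centre in the frame of scoop between 0.017 and 0.043 m and horizontal distance between grip2_centre and scoop below 0.05 m) or (x of grip3_centre in the frame of scoop between 0.017 and 0.043 m and horizontal distance between grip3_centre and scoop below 0.05 m) or (x of grip4_centre in the frame of scoop between 0.017 and 0.043 m and horizontal distance between grip4_centre and scoop below 0.05 m) or (x of grip5_centre in the frame of scoop between 0.017 and 0.043 m and horizontal distance between grip5_centre and scoop below 0.05 m) or (x of grip6_centre in the frame of scoop between 0.017 and 0.043 m and horizontal distance between grip6_centre and scoop below 0.05 m) or (x of grip7_centre in the frame of scoop between 0.017 and 0.043 m and horizontal distance between grip7_centre and scoop below 0.05 m) or (x of grip8_centre in the frame of scoop between 0.017 and 0.043 m and horizontal distance between grip8_centre and scoop below 0.05 m)) and ((horizontal distance between grip0_centre and scoop below 0.05 m and z of grip0_centre in the frame of scoop between 0.01 and 0.026 m) or (x of grip0_centre in the frame of bin between 0 and 0.186 m and horizontal distance between grip0_centre and bin_middle below 0.13 m and z of grip0_centre in the frame of bin between 0.02 and 0.14 m)) and ((horizontal distance between grip1_centre and scoop below 0.05 m and z of grip1_centre in the frame of scoop between 0.01 and 0.026 m) or (x of grip1_centre in the frame of bin between 0 and 0.186 m and horizontal distance between grip1_centre and bin_middle below 0.13 m and z of grip1_centre in the frame of bin between 0.02 and 0.14 m)) and ((horizontal distance between grip2_centre and scoop below 0.05 m and z of grip2_centre in the frame of scoop between 0.01 and 0.026 m) or (x of grip2_centre in the frame of bin between 0 and 0.186 m and horizontal distance between grip2_centre and bin_middle below 0.13 m and z of grip2_centre in the frame of bin between 0.02 and 0.14 m)) and ((horizontal distance between grip3_centre and scoop below 0.05 m and z of grip3_centre in the frame of scoop between 0.01 and 0.026 m) or (x of grip3_centre in the frame of bin between 0 and 0.186 m and horizontal distance between grip3_centre and bin_middle below 0.13 m and z of grip3_centre in the frame of bin between 0.02 and 0.14 m)) and ((horizontal distance between grip4_centre and scoop below 0.05 m and z of grip4_centre in the frame of scoop between 0.01 and 0.026 m) or (x of grip4_centre in the frame of bin between 0 and 0.186 m and horizontal distance between grip4_centre and bin_middle below 0.13 m and z of grip4_centre in the frame of bin between 0.02 and 0.14 m)) and ((horizontal distance between grip5_centre and scoop below 0.05 m and z of grip5_centre in the frame of scoop between 0.01 and 0.026 m) or (x of grip5_centre in the frame of bin between 0 and 0.186 m and horizontal distance between grip5_centre and bin_middle below 0.13 m and z of grip5_centre in the frame of bin between 0.02 and 0.14 m)) and ((horizontal distance between grip6_centre and scoop below 0.05 m and z of grip6_centre in the frame of scoop between 0.01 and 0.026 m) or (x of grip6_centre in the frame of bin between 0 and 0.186 m and horizontal distance between grip6_centre and bin_middle below 0.13 m and z of grip6_centre in the frame of bin between 0.02 and 0.14 m)) and ((horizontal distance between grip7_centre and scoop below 0.05 m and z of grip7_centre in the frame of scoop between 0.01 and 0.026 m) or (x of grip7_centre in the frame of bin between 0 and 0.186 m and horizontal distance between grip7_centre and bin_middle below 0.13 m and z of grip7_centre in the frame of bin between 0.02 and 0.14 m)) and ((horizontal distance between grip8_centre and scoop below 0.05 m and z of grip8_centre in the frame of scoop between 0.01 and 0.026 m) or (x of grip8_centre in the frame of bin between 0 and 0.186 m and horizontal distance between grip8_centre and bin_middle below 0.13 m and z of grip8_centre in the frame of bin between 0.02 and 0.14 m)) and x of scoop_rim in the frame of bin below -0.085 m), for 0.2 s.
At the end, for the whole second after the job is handed in: The scoop stands at rest and upright (within 4.5 degrees) on the scale pan, its origin within 90 mm (x) and 80 mm (y) of the pan's centre; three grips lie side by side on the floor of its tray, none on top of them, and the other six are in the bin (((x of grip0_centre in the frame of scoop between -0.043 and -0.017 m and horizontal distance between grip0_centre and scoop below 0.05 m) or (x of grip1_centre in the frame of scoop between -0.043 and -0.017 m and horizontal distance between grip1_centre and scoop below 0.05 m) or (x of grip2_centre in the frame of scoop between -0.043 and -0.017 m and horizontal distance between grip2_centre and scoop below 0.05 m) or (x of grip3_centre in the frame of scoop between -0.043 and -0.017 m and horizontal distance between grip3_centre and scoop below 0.05 m) or (x of grip4_centre in the frame of scoop between -0.043 and -0.017 m and horizontal distance between grip4_centre and scoop below 0.05 m) or (x of grip5_centre in the frame of scoop between -0.043 and -0.017 m and horizontal distance between grip5_centre and scoop below 0.05 m) or (x of grip6_centre in the frame of scoop between -0.043 and -0.017 m and horizontal distance between grip6_centre and scoop below 0.05 m) or (x of grip7_centre in the frame of scoop between -0.043 and -0.017 m and horizontal distance between grip7_centre and scoop below 0.05 m) or (x of grip8_centre in the frame of scoop between -0.043 and -0.017 m and horizontal distance between grip8_centre and scoop below 0.05 m)) and ((x of grip0_centre in the frame of scoop between -0.013 and 0.013 m and horizontal distance between grip0_centre and scoop below 0.05 m) or (x of grip1_centre in the frame of scoop between -0.013 and 0.013 m and horizontal distance between grip1_centre and scoop below 0.05 m) or (x of grip2_centre in the frame of scoop between -0.013 and 0.013 m and horizontal distance between grip2_centre and scoop below 0.05 m) or (x of grip3_centre in the frame of scoop between -0.013 and 0.013 m and horizontal distance between grip3_centre and scoop below 0.05 m) or (x of grip4_centre in the frame of scoop between -0.013 and 0.013 m and horizontal distance between grip4_centre and scoop below 0.05 m) or (x of grip5_centre in the frame of scoop between -0.013 and 0.013 m and horizontal distance between grip5_centre and scoop below 0.05 m) or (x of grip6_centre in the frame of scoop between -0.013 and 0.013 m and horizontal distance between grip6_centre and scoop below 0.05 m) or (x of grip7_centre in the frame of scoop between -0.013 and 0.013 m and horizontal distance between grip7_centre and scoop below 0.05 m) or (x of grip8_centre in the frame of scoop between -0.013 and 0.013 m and horizontal distance between grip8_centre and scoop below 0.05 m)) and ((x of grip0_centre in the frame of scoop between 0.017 and 0.043 m and horizontal distance between grip0_centre and scoop below 0.05 m) or (x of grip1_centre in the frame of scoop between 0.017 and 0.043 m and horizontal distance between grip1_centre and scoop below 0.05 m) or (x of grip2_centre in the frame of scoop between 0.017 and 0.043 m and horizontal distance between grip2_centre and scoop below 0.05 m) or (x of grip3_centre in the frame of scoop between 0.017 and 0.043 m and horizontal distance between grip3_centre and scoop below 0.05 m) or (x of grip4_centre in the frame of scoop between 0.017 and 0.043 m and horizontal distance between grip4_centre and scoop below 0.05 m) or (x of grip5_centre in the frame of scoop between 0.017 and 0.043 m and horizontal distance between grip5_centre and scoop below 0.05 m) or (x of grip6_centre in the frame of scoop between 0.017 and 0.043 m and horizontal distance between grip6_centre and scoop below 0.05 m) or (x of grip7_centre in the frame of scoop between 0.017 and 0.043 m and horizontal distance between grip7_centre and scoop below 0.05 m) or (x of grip8_centre in the frame of scoop between 0.017 and 0.043 m and horizontal distance between grip8_centre and scoop below 0.05 m)) and ((horizontal distance between grip0_centre and scoop below 0.05 m and z of grip0_centre in the frame of scoop between 0.01 and 0.026 m) or (x of grip0_centre in the frame of bin between 0 and 0.186 m and horizontal distance between grip0_centre and bin_middle below 0.13 m and z of grip0_centre in the frame of bin between 0.02 and 0.14 m)) and ((horizontal distance between grip1_centre and scoop below 0.05 m and z of grip1_centre in the frame of scoop between 0.01 and 0.026 m) or (x of grip1_centre in the frame of bin between 0 and 0.186 m and horizontal distance between grip1_centre and bin_middle below 0.13 m and z of grip1_centre in the frame of bin between 0.02 and 0.14 m)) and ((horizontal distance between grip2_centre and scoop below 0.05 m and z of grip2_centre in the frame of scoop between 0.01 and 0.026 m) or (x of grip2_centre in the frame of bin between 0 and 0.186 m and horizontal distance between grip2_centre and bin_middle below 0.13 m and z of grip2_centre in the frame of bin between 0.02 and 0.14 m)) and ((horizontal distance between grip3_centre and scoop below 0.05 m and z of grip3_centre in the frame of scoop between 0.01 and 0.026 m) or (x of grip3_centre in the frame of bin between 0 and 0.186 m and horizontal distance between grip3_centre and bin_middle below 0.13 m and z of grip3_centre in the frame of bin between 0.02 and 0.14 m)) and ((horizontal distance between grip4_centre and scoop below 0.05 m and z of grip4_centre in the frame of scoop between 0.01 and 0.026 m) or (x of grip4_centre in the frame of bin between 0 and 0.186 m and horizontal distance between grip4_centre and bin_middle below 0.13 m and z of grip4_centre in the frame of bin between 0.02 and 0.14 m)) and ((horizontal distance between grip5_centre and scoop below 0.05 m and z of grip5_centre in the frame of scoop between 0.01 and 0.026 m) or (x of grip5_centre in the frame of bin between 0 and 0.186 m and horizontal distance between grip5_centre and bin_middle below 0.13 m and z of grip5_centre in the frame of bin between 0.02 and 0.14 m)) and ((horizontal distance between grip6_centre and scoop below 0.05 m and z of grip6_centre in the frame of scoop between 0.01 and 0.026 m) or (x of grip6_centre in the frame of bin between 0 and 0.186 m and horizontal distance between grip6_centre and bin_middle below 0.13 m and z of grip6_centre in the frame of bin between 0.02 and 0.14 m)) and ((horizontal distance between grip7_centre and scoop below 0.05 m and z of grip7_centre in the frame of scoop between 0.01 and 0.026 m) or (x of grip7_centre in the frame of bin between 0 and 0.186 m and horizontal distance between grip7_centre and bin_middle below 0.13 m and z of grip7_centre in the frame of bin between 0.02 and 0.14 m)) and ((horizontal distance between grip8_centre and scoop below 0.05 m and z of grip8_centre in the frame of scoop between 0.01 and 0.026 m) or (x of grip8_centre in the frame of bin between 0 and 0.186 m and horizontal distance between grip8_centre and bin_middle below 0.13 m and z of grip8_centre in the frame of bin between 0.02 and 0.14 m)) and x of scoop in the frame of scale between -0.09 and 0.09 m and y of scoop in the frame of scale between -0.08 and 0.08 m and z of scoop in the frame of scale between 0.05 and 0.06 m and angle between scoop's own z axis and vertical below 0.08 rad and linear speed of scoop below 0.02 m/s); the robot touches nothing.
It fails at once if the oil bottle or the hammer is moved more than 30 mm (distance of any of oil, hammer from where it was at the start of the episode above 0.03 m).
It also fails if it takes over 72 s, if anything falls off the work surface, if the arm or the gripper's body presses on something with over 40 N, if the wrist force passes 120 N, or if a joint passes its speed limit or range.

## Working session

There is one attempt and no reset: what is moved stays moved. The work goes in short steps, Python scripts to look and compute and a shell command to move; the robot and the scene stay as the last step left them, time stands still between calls to the robot, and variables do not carry over. Pictures are saved under pics/ and viewed, about 8 in all and at most 12, crops included, and the job is handed in when it is done.

```bash
mkdir -p pics
cat > h.py <<'E'
import numpy as np, cv2
from rig import *
def K(im):
    f=im["frame"].shape[0]/2/np.tan(np.radians(im["fov_y"])/2); return f
def proj(im,P):
    P=np.atleast_2d(P); c=(np.c_[P,np.ones(len(P))]@np.array(im["world_to_cam"]).T)[:,:3]
    s=np.c_[c[:,0],-c[:,1]]/(-c[:,2:3]); r2=(s**2).sum(1,keepdims=True)
    return s*(1+im["k1"]*r2)*K(im)+[im["cx"],im["cy"]]
def ray(im,uv):
    d=(np.array(uv,float)-[im["cx"],im["cy"]])/K(im); s=d.copy()
    for _ in range(20): s=d/(1+im["k1"]*(s@s))
    M=np.array(im["world_to_cam"]); R=M[:3,:3]; o=-R.T@M[:3,3]
    return o,R.T@np.array([s[0],-s[1],-1])
def atz(im,uv,z):
    o,d=ray(im,uv); return o+d*(z-o[2])/d[2]
E
python3 - <<'E'
from h import *
import pickle
ims={n:get_image(n) for n in("scene","top","wrist")}
pickle.dump(ims,open("im0.pkl","wb"))
for n in("scene","top"): cv2.imwrite(f"pics/{n}0.png",cv2.resize(ims[n]["frame"][:,:,::-1],(800,600),interpolation=cv2.INTER_CUBIC))
for n,i in ims.items(): print(n,i["fov_y"],i["cx"],i["cy"],i["k1"],np.round(ray(i,(i["cx"],i["cy"])),2).tolist())
print(observe())
E
```

```text
scene 51.06708528100562 256.6425853087628 190.10804756593498 -0.007679859061946365 [[1.12, -0.7, 0.82], [-0.48, 0.62, -0.62]]
top 45.79498099506333 249.3182316802138 196.88026933752593 -0.048755541695217876 [[0.43, 0.0, 1.19], [0.13, -0.01, -0.99]]
wrist 58.03417804666652 253.8084254230073 186.0657077787159 -0.06191387235841211 [[0.1, 0.55, 0.37], [0.29, -0.1, -0.95]]
{'time_s': 0.15, 'q': array([ 5.87692466e+01,  2.18334351e+01,  7.43699537e+01, -5.12033631e-04,
        8.38559776e+01, -1.23366424e+01]), 'qvel': array([ 0.03910905, -0.00831877, -0.17243553,  0.02955234, -0.09416921,
       -0.02327902]), 'joint_efforts': array([ 2.03216405e-03, -4.48628318e+01, -2.31343263e+01, -2.20696370e-04,
        3.81716061e-03, -3.21506457e-05]), 'position': array([0.17801653, 0.52020164, 0.2448697 ]), 'tool_rot': array([[ 3.23818998e-01,  9.46118902e-01, -5.29625057e-04],
       [ 9.46118507e-01, -3.23819361e-01, -8.90593601e-04],
       [-1.01411029e-03, -2.12696941e-04, -9.99999463e-01]]), 'ft_force': array([ 0.12653164, -0.29563342, -0.98381098]), 'wrist_torque': array([-0.00605091, -0.04086715, -0.00675972]), 'grip_width': 0.08524019327995264}
```

View pics/scene0.png

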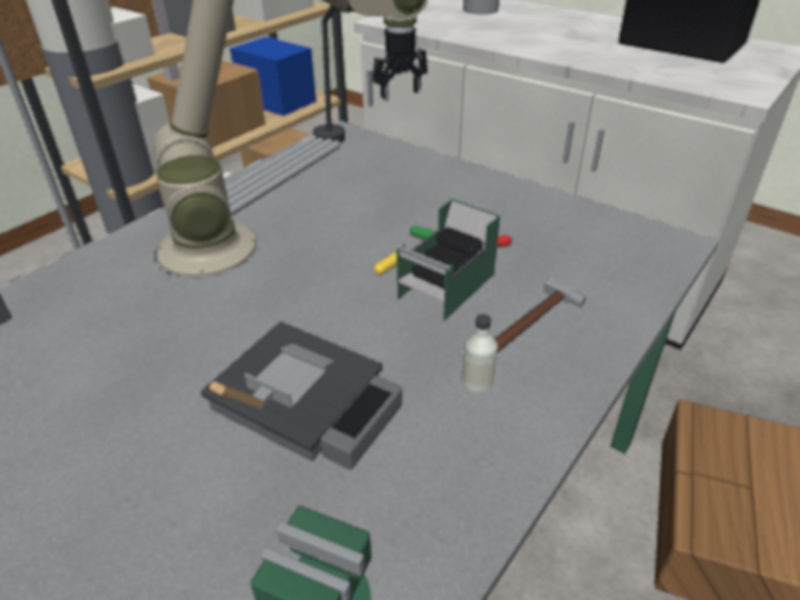

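View pics/top0.png

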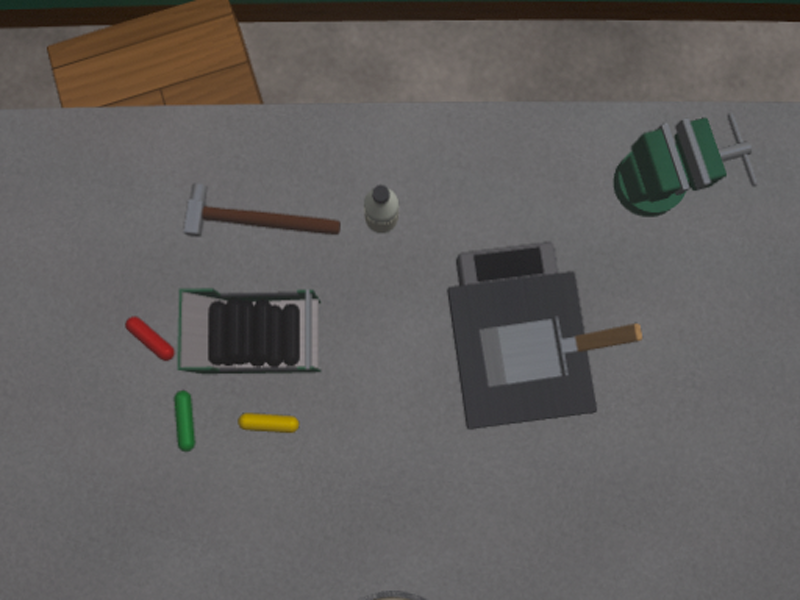

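The top view shows the bin at (180–320, 290–372) with its mouth to the right, the scoop on the pan at (480–640, 320–385) with its handle to the right, and the bottle and hammer above the bin. The black bars inside the bin are the grips. The red (150,338), green (185,420) and yellow (268,423) bars outside it are the look-alikes, which I'll leave alone. I'll enlarge both regions to confirm.

Run:
```python
from h import *
import pickle
i=pickle.load(open("im0.pkl","rb"))["top"]["frame"][:,:,::-1]
a=cv2.resize(i[178:243,108:212],None,fx=5,fy=5,interpolation=cv2.INTER_CUBIC) # 325x520
b=cv2.resize(i[150:278,282:416],None,fx=4,fy=4,interpolation=cv2.INTER_CUBIC)
c=np.clip(a.astype(float)*2,0,255).astype(np.uint8); cv2.imwrite("pics/a.png",c); 
b=cv2.convertScaleAbs(b,alpha=1.6); cv2.imwrite("pics/b.png",b); print(a.shape,b.shape)
```

```text
(325, 520, 3) (512, 536, 3)
```

View pics/a.png

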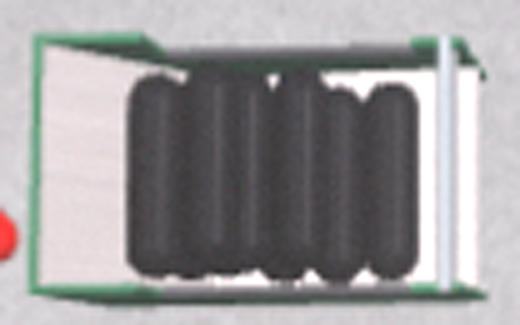

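View pics/b.png

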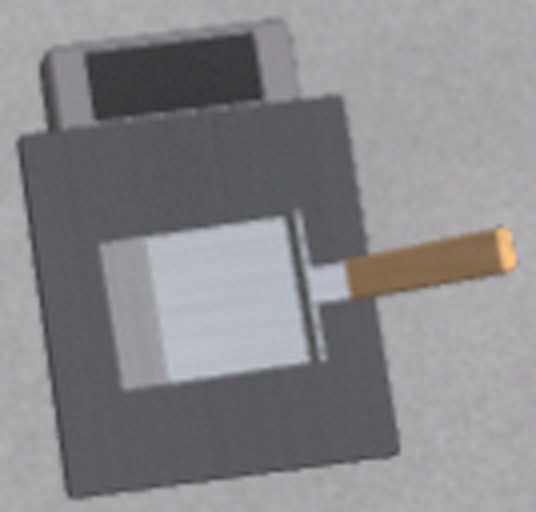

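Run:
```python
from h import *
import pickle
from scipy.optimize import least_squares
ims=pickle.load(open("im0.pkl","rb")); im=ims["top"]
def px(p,o,s): return (np.array(p)+.5)/s-.5+o
def fit(L,P,g,z0):
    L=np.array(L,float)/1e3
    def W(v): c,s=np.cos(v[2]),np.sin(v[2]); return np.c_[v[0]+c*L[:,0]-s*L[:,1],v[1]+s*L[:,0]+c*L[:,1],L[:,2]+z0]
    r=least_squares(lambda v:(proj(im,W(v))-P).ravel(),g)
    print(np.round(r.x[:2],4),np.degrees(r.x[2]).round(2),np.round(r.fun.reshape(-1,2),1).tolist()); return r.x
b=lambda p:px(p,[282,150],4); a=lambda p:px(p,[108,178],5)
sc=fit([[72,46,0],[72,-46,0],[45,46,13],[45,-46,13],[-46,46,31],[-46,-46,31],[-143,0,111]],b([[123,389],[101,243],[170,383],[147,237],[318,361],[297,211],[508,250]]),[.4,-.2,1.6],.055)
pn=fit([[115,105,0],[115,-105,0],[-115,-105,0],[-115,105,0]],b([[19,138],[342,96],[399,455],[70,497]]),[.4,-.2,0],.055)
bi=fit([[0,58,128],[0,-58,128],[185,58,150],[185,-58,150]],a([[446,291],[446,37],[35,292],[37,36]]),[.4,.2,1.6],0)
# bottle base
for n,uv in(("oil",px([381,210],0,800/512)),("hamEnd",px([340,227],0,800/512))): print(n,atz(im,uv,.01))
```

```text
[ 0.5034 -0.2243] 97.3 [[-0.1, 0.1], [-0.3, 0.1], [-0.3, -0.1], [-0.4, -0.4], [0.9, -0.1], [-0.2, 0.1], [0.4, 0.2]]
[ 0.5072 -0.2141] 6.55 [[-0.5, -0.8], [0.4, -0.5], [0.7, 0.3], [-0.6, 0.9]]
[0.5364 0.1209] 90.21 [[-0.3, -0.9], [-0.4, 0.7], [-0.0, -0.4], [0.7, 0.6]]
oil [0.75060783 0.00882886 0.01      ]
hamEnd [0.72166191 0.07882517 0.01      ]
```

The fits agree to within about 1 px (about 2 mm). I'll now compute the grasp pose along the handle and the turn it needs.

```bash
cat >> h.py <<'E'
from scipy.spatial.transform import Rotation as Rn
def Rs(yaw,pitch_dn=0): return Rn.from_euler('z',yaw,degrees=True)*Rn.from_euler('y',pitch_dn,degrees=True)
TL=np.array([[.819,0,.574],[0,-1,0],[.574,0,-.819]]).T  # tool axes in scoop frame (x,y,z cols)
def tool(o,yaw,pit=0,back=0,add=.005):
    R=Rs(yaw,pit).as_matrix(); Rt=R@TL
    return np.array(o)+R@[-.121,0,.08]+Rt[:,2]*(add-back),Rt
def go(p,Rt):
    s=observe(); rv=Rn.from_matrix(Rt@np.array(s["tool_rot"]).T).as_rotvec()
    print("turn",np.round(rv,4),"shift",np.round(p-s["position"],4),"at",s["position"].round(4),"t",round(s["time_s"],2),"w",round(s["grip_width"],4),"F",s["ft_force"].round(1))
E
python3 - <<'E'
from h import *
p,R=tool([.5034,-.2243,.055],97.3,0,.12); print(p,R); go(p,R)
E
```

```text
[ 0.52716235 -0.40979418  0.229185  ] [[-0.10406591  0.99189444 -0.07293509]
 [ 0.81236155  0.12706461  0.56934741]
 [ 0.574       0.         -0.819     ]]
turn [ 0.6144 -0.0626  0.4426] shift [ 0.3491 -0.93   -0.0157] at [0.178  0.5202 0.2449] t 0.15 w 0.0852 F [ 0.1 -0.3 -1. ]
```

```bash
python3 -m crank '[0.03,-0.003,0.022,0.01,-0.035,0.015,60, 0.03,-0.003,0.022,0.015,-0.04,0.015,60, 0.03,-0.003,0.022,0.015,-0.04,0.015,60, 0.03,-0.003,0.022,0.015,-0.04,0.015,60, 0.03,-0.003,0.022,0.015,-0.04,0,60, 0.03,-0.003,0.022,0.015,-0.04,0,60, 0.03,-0.003,0.022,0.015,-0.04,0,60, 0.03,-0.003,0.022,0.015,-0.04,0,60, 0.03,-0.003,0.022,0.015,-0.04,0,60, 0.03,-0.003,0.022,0.015,-0.04,0,60, 0.03,-0.003,0.022,0.015,-0.04,0,60, 0.03,-0.003,0.022,0.015,-0.04,0,60, 0.03,-0.003,0.022,0.015,-0.04,0,60, 0.03,-0.003,0.022,0.015,-0.04,0,60, 0.03,-0.003,0.022,0.015,-0.04,0,60, 0.03,-0.003,0.022,0.015,-0.04,0,60, 0.03,-0.003,0.022,0.015,-0.04,0,60, 0.03,-0.003,0.022,0.015,-0.04,0,60, 0.03,-0.003,0.022,0.015,-0.04,0,60, 0.03,-0.003,0.022,0.015,-0.04,0,60]' 100
python3 - <<'E'
from h import *
p,R=tool([.5034,-.2243,.055],97.3,0,.12); go(p,R)
E
```

```text
time_s: 2.15
position: [0.4734, -0.2764, 0.305]
tool_rot: [[-0.102, 0.992, -0.072], [0.819, 0.125, 0.56], [0.564, -0.002, -0.826]]
ft_force: [-0.4, 0.1, 0.9]
grip_width: 0.0516
turn [ 0.0119 -0.0002  0.0023] shift [ 0.0538 -0.1334 -0.0758] at [ 0.4734 -0.2764  0.305 ] t 2.15 w 0.0516 F [-0.4  0.1  0.9]
```

```bash
python3 -m crank '[0.006,0,0.001,0.02,-0.043,0,60, 0.006,0,0.001,0.018,-0.045,0,60, 0,0,0,0.016,-0.045,-0.015,60, 0,0,0,0,0,-0.03,60, 0,0,0,0,0,-0.03,60, 0,0,0,0,0,0,60]'
python3 - <<'E'
from h import *
p,R=tool([.5034,-.2243,.055],97.3,0,.12); go(p,R)
p,R=tool([.5034,-.2243,.055],97.3,0,0); go(p,R)
im=get_image("wrist"); f=cv2.resize(im["frame"][:,:,::-1],(800,600)).copy()
R=Rs(97.3)
for q in [[-.121,0,.08],[-.1428,0,.111],[-.1313,.013,.115],[-.1543,.013,.107],[-.075,0,.0145],[-.046,.046,.031],[-.046,-.046,.031],[.045,.046,.013],[.045,-.046,.013]]:
    u=proj(im,R.apply([q])[0]+[.5034,-.2243,.055])[0]; print(q,u.round(1)); cv2.circle(f,tuple(int(v*1.5625) for v in u),4,(0,0,255),1)
cv2.imwrite("pics/w1.png",f)
E
```

```text
time_s: 2.75
position: [0.5266, -0.4072, 0.2256]
tool_rot: [[-0.099, 0.992, -0.077], [0.809, 0.126, 0.574], [0.579, -0.005, -0.815]]
ft_force: [-0.2, -0.0, -0.0]
grip_width: 0.0513
turn [-0.0059 -0.006   0.0015] shift [ 0.0006 -0.0025  0.0036] at [ 0.5266 -0.4072  0.2256] t 2.75 w 0.0513 F [-0.2 -0.  -0. ]
turn [-0.0059 -0.006   0.0015] shift [-0.0082  0.0658 -0.0947] at [ 0.5266 -0.4072  0.2256] t 2.75 w 0.0513 F [-0.2 -0.  -0. ]
[-0.121, 0, 0.08] [252.5 189.1]
[-0.1428, 0, 0.111] [252.7 208. ]
[-0.1313, 0.013, 0.115] [271.4 186.4]
[-0.1543, 0.013, 0.107] [233.2 190. ]
[-0.075, 0, 0.0145] [252.2 162.8]
[-0.046, 0.046, 0.031] [288.1 113.2]
[-0.046, -0.046, 0.031] [285.7 206.8]
[0.045, 0.046, 0.013] [339.5 107.1]
[0.045, -0.046, 0.013] [334.3 186.1]
```

View pics/w1.png

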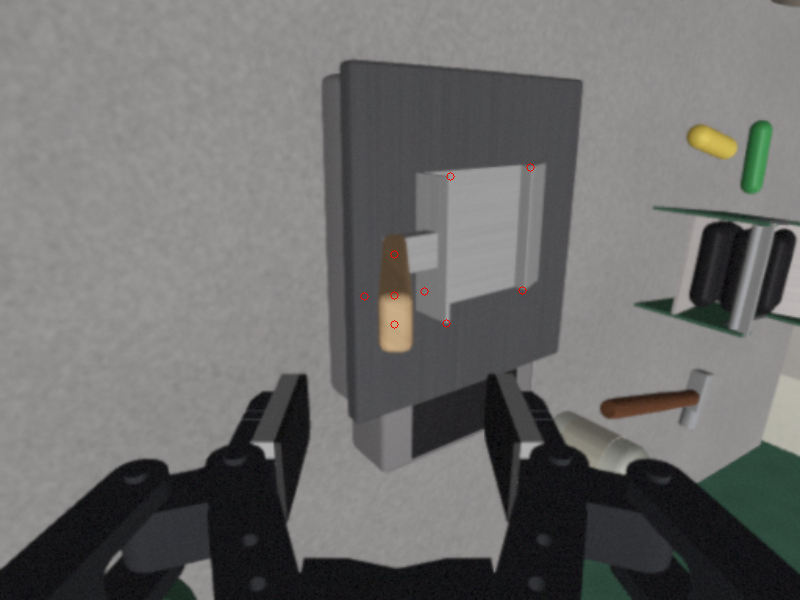

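The handle end face at (396,323) matches the prediction of (394,324), and it is centred between the fingers. I'll advance and grip.

```bash
python3 -m crank '[-0.003,-0.003,0.001,-0.002,0.016,-0.024,60, -0.003,-0.003,0,-0.002,0.016,-0.024,60, 0,0,0,-0.002,0.016,-0.024,60, 0,0,0,-0.002,0.0175,-0.0225,60, 0,0,0,0,0,0,60, 0,0,0,0,0,0,0, 0,0,0,0,0,0,0, 0,0,0,0,0,0,0, 0,0,0,0,0,0,0]' 110
python3 - <<'E'
from h import *
p,R=tool([.5034,-.2243,.055],97.3); go(p,R)
E
```

```text
time_s: 3.7
position: [0.5193, -0.3432, 0.137]
tool_rot: [[-0.108, 0.992, -0.066], [0.818, 0.126, 0.562], [0.566, 0.006, -0.825]]
ft_force: [1.1, -4.5, 4.9]
grip_width: 0.0126
turn [0.0091 0.0077 0.0008] shift [-0.0009  0.0017 -0.0061] at [ 0.5193 -0.3432  0.137 ] t 3.7 w 0.0126 F [ 1.1 -4.5  4.9]
```

```bash
python3 - <<'E'
from h import *
s=observe(); Rt=np.array(s["tool_rot"]); R=Rs(97.3).as_matrix()
np.savez("T.npz",R=Rt.T@R,p=Rt.T@(np.array([.5034,-.2243,.055])-s["position"]))
E
cat >> h.py <<'E'
def scoop(s=None):
    s=s or observe(); T=np.load("T.npz"); Rt=np.array(s["tool_rot"]); return s["position"]+Rt@T["p"],Rt@T["R"]
BIN=np.array([.5364,.1209,0]); BY=90.2
def st():
    s=observe(); o,R=scoop(s); B=Rs(BY).as_matrix(); A=Rn.from_matrix(B.T@R).as_euler('ZYX',degrees=True)
    print("scoop in bin mm",(B.T@(o-BIN)*1e3).round(1),"yaw,pitchdown,roll",A.round(2),"t",round(s["time_s"],2),"w",round(s["grip_width"],4),"F",s["ft_force"].round(1),"M",s["wrist_torque"].round(2))
def to(b,pit,yaw=BY):
    # move so scoop is at b (mm, bin frame) with pitch
    T=np.load("T.npz"); s=observe(); R=Rs(yaw,pit).as_matrix(); Rt=R@T["R"].T
    o=BIN+Rs(BY).as_matrix()@(np.array(b)/1e3); go(o-Rt@T["p"],Rt)
E
python3 -m crank '[0,0,0,0,0,0.01,0, 0,0,0,0,0,0.02,0, 0,0,0,0,0,0.03,0, 0,0,0,0,0,0.03,0, 0,0,0,0,0,0,0, 0,0,0,0,0,0,0]'
python3 - <<'E'
from h import *
st()
im=get_image("wrist"); f=cv2.resize(im["frame"][:,:,::-1],(1024,768),interpolation=cv2.INTER_CUBIC)[60:440,400:800]
f=cv2.resize(f,None,fx=1.5,fy=1.5,interpolation=cv2.INTER_CUBIC).copy()
o,R=scoop()
for q in [[-.046,.046,.031],[-.046,-.046,.031],[.045,.046,.013],[.045,-.046,.013],[.072,.046,0],[.072,-.046,0]]:
    u=proj(im,o+R@q)[0]; u=((u+.5)*2-.5-[400,60])*1.5; print(q,u.round(0)); cv2.circle(f,tuple(int(v) for v in u),4,(0,0,255),1)
cv2.imwrite("pics/w2.png",f)
E
```

```text
time_s: 4.3
position: [0.5191, -0.3421, 0.2256]
tool_rot: [[-0.107, 0.992, -0.068], [0.817, 0.127, 0.563], [0.567, 0.005, -0.824]]
ft_force: [-0.1, -0.7, -4.3]
grip_width: 0.0127
scoop in bin mm [-344.    34.7  143.7] yaw,pitchdown,roll [ 7.14 -0.06  0.1 ] t 4.3 w 0.0127 F [-0.1 -0.7 -4.3] M [-0.85 -0.12 -0.01]
[-0.046, 0.046, 0.031] [318. 296.]
[-0.046, -0.046, 0.031] [298. 692.]
[0.045, 0.046, 0.013] [524. 260.]
[0.045, -0.046, 0.013] [490. 576.]
[0.072, 0.046, 0] [545. 250.]
[0.072, -0.046, 0] [512. 542.]
```

View pics/w2.png

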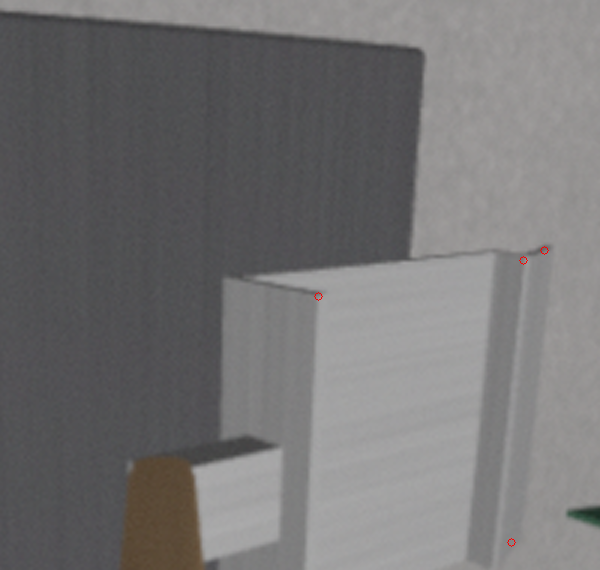

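The overlay agrees within about 1.5 px: heel corner (318,292), lip (521,255), nose (551,247). The scoop is held as modelled, so I'll go to the front of the bin.

Run:
```python
from h import *
to([-120,0,85],10)
```

```text
turn [-0.1772 -0.0146 -0.1241] shift [ 0.019   0.239  -0.0381] at [ 0.5189 -0.3419  0.2247] t 4.35 w 0.0127 F [-0.5  0.2 -2.5]
```

```bash
python3 -m crank '[-0.02,-0.002,-0.014,0.002,0.02,0,0, -0.02,-0.002,-0.014,0.002,0.03,0,0, -0.02,-0.002,-0.014,0.002,0.03,0,0, -0.02,-0.002,-0.014,0.002,0.03,-0.004,0, -0.02,-0.002,-0.014,0.002,0.03,-0.006,0, -0.02,-0.002,-0.014,0.002,0.03,-0.006,0, -0.02,-0.001,-0.014,0.002,0.029,-0.007,0, -0.02,-0.001,-0.014,0.002,0.025,-0.007,0, -0.017,-0.001,-0.012,0.003,0.015,-0.008,0, 0,0,0,0,0,0,0, 0,0,0,0,0,0,0]'
python3 - <<'E'
from h import *
st(); to([-80,0,67.5],10)
im=get_image("wrist"); f=im["frame"][:,:,::-1]
f=cv2.resize(f,(800,600),interpolation=cv2.INTER_CUBIC).copy()
B=Rs(BY).as_matrix()
for q in [[0,.056,.128],[0,-.056,.128],[.185,.056,.15],[.185,-.056,.15],[-.008,.056,.0514],[-.008,-.056,.0514]]:
    u=proj(im,BIN+B@q)[0]*1.5625; cv2.circle(f,tuple(int(v) for v in u),4,(0,0,255),1); print(u.round(0))
o,R=scoop()
for q in [[-.046,.046,.031],[.045,.046,.013],[.045,-.046,.013],[.072,.046,0],[.072,-.046,0]]:
    u=proj(im,o+R@q)[0]*1.5625; cv2.circle(f,tuple(int(v) for v in u),3,(255,0,255),1)
cv2.imwrite("pics/w3.png",f)
E
```

```text
time_s: 5.45
position: [0.5377, -0.1031, 0.187]
tool_rot: [[-0.007, 1.0, 0.003], [0.91, 0.005, 0.414], [0.414, 0.006, -0.91]]
ft_force: [0.0, 0.2, -3.0]
grip_width: 0.0129
scoop in bin mm [-120.2    0.3   85.4] yaw,pitchdown,roll [ 0.09 10.01  0.02] t 5.45 w 0.0129 F [ 0.   0.2 -3. ] M [-0.67  0.05  0.  ]
turn [ 0.0003 -0.0003 -0.0014] shift [-0.      0.0401 -0.018 ] at [ 0.5377 -0.1031  0.187 ] t 5.45 w 0.0129 F [ 0.   0.2 -3. ]
[747. 168.]
[709. 366.]
[948. 167.]
[903. 328.]
[622. 156.]
[601. 324.]
```

View pics/w3.png

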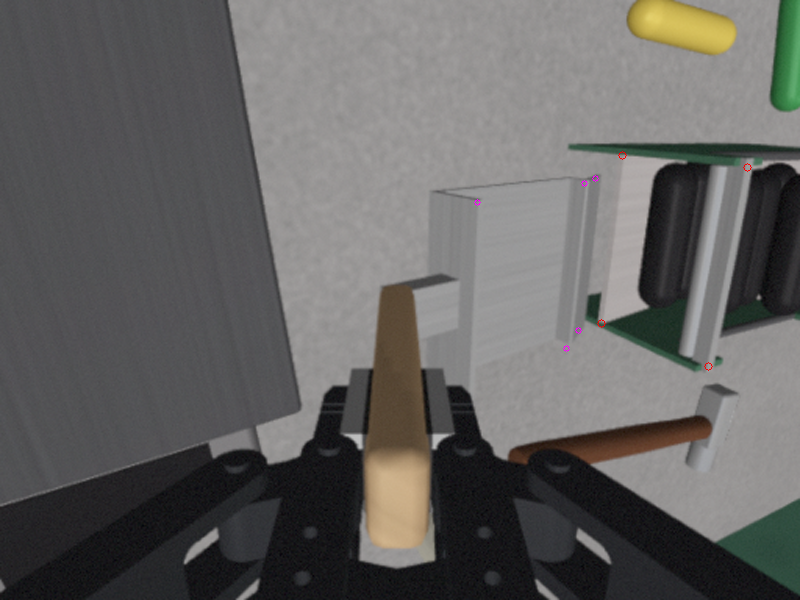

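The predicted bin points sit on the image: floor edge (620,157)/(603,322) and strip (747,168)/(709,366). I'll lower onto the floor line and push in.

```bash
python3 -m crank '[0,0,-0.001,0,0.02,-0.008,0, -0.01,0,0,0,0.02,-0.009,0, -0.008,0,0,0,0.012,-0.003,0, 0,0,0,0,0.012,-0.0025,0, 0,0,0,0,0.012,-0.002,0, 0,0,0,0,0,0,0]'
python3 -c "
from h import *
st(); to([-44,0,59.5],11)"
```

```text
time_s: 6.1
position: [0.5382, -0.0262, 0.1636]
tool_rot: [[-0.007, 1.0, 0.006], [0.918, 0.004, 0.397], [0.397, 0.009, -0.918]]
ft_force: [0.8, 1.2, -0.7]
grip_width: 0.0124
scoop in bin mm [-45.2  -0.8  60.1] yaw,pitchdown,roll [-1.000e-02  1.107e+01 -1.200e-01] t 6.1 w 0.0124 F [ 0.8  1.2 -0.7] M [ 0.13 -0.18 -0.31]
turn [ 0.0013  0.0021 -0.0002] shift [-0.0006  0.001  -0.0007] at [ 0.5382 -0.0262  0.1636] t 6.1 w 0.0124 F [ 0.8  1.2 -0.7]
```

```bash
python3 -m crank '[0,0,0,0,0.006,-0.0012,0, 0,0,0,0,0.006,-0.0011,0, 0,0,0,0,0.006,-0.0011,0, 0,0,0,0,0.006,-0.0011,0, 0,0,0,0,0.006,-0.0011,0]'
python3 -c "
from h import *
st()"
```

```text
time_s: 6.6
position: [0.5387, 0.0018, 0.1585]
tool_rot: [[-0.006, 1.0, 0.008], [0.919, 0.003, 0.395], [0.395, 0.01, -0.919]]
ft_force: [-0.3, -6.4, 5.8]
grip_width: 0.0127
scoop in bin mm [-17.3  -1.7  54.8] yaw,pitchdown,roll [-0.11 11.18 -0.19] t 6.6 w 0.0127 F [-0.3 -6.4  5.8] M [-0.23  0.2   0.2 ]
```

```bash
python3 -m crank '[0,0,0,-0.001,0.006,-0.0012,0, 0,0,0,-0.0005,0.006,-0.0011,0, 0,0,0,0,0.006,-0.0011,0, 0,0,0,0,0.006,-0.0011,0, 0,0,0,0,0.006,-0.0011,0]'
python3 -c "
from h import *
st()"
python3 -m crank '[0,0,0,0,0.006,-0.0011,0, 0,0,0,0,0.006,-0.0011,0, 0,0,0,0,0.006,-0.0011,0]'
python3 -c "
from h import *
st()"
```

```text
time_s: 7.1
position: [0.5375, 0.0318, 0.1529]
tool_rot: [[-0.007, 1.0, 0.009], [0.919, 0.003, 0.394], [0.394, 0.011, -0.919]]
ft_force: [-0.5, -14.5, 13.1]
grip_width: 0.0127
scoop in bin mm [12.5 -0.7 49.2] yaw,pitchdown,roll [-0.13 11.22 -0.25] t 7.1 w 0.0127 F [ -0.5 -14.5  13.1] M [-0.67  0.23  0.18]
time_s: 7.4
position: [0.5375, 0.0495, 0.1499]
tool_rot: [[-0.007, 1.0, 0.009], [0.919, 0.003, 0.394], [0.394, 0.011, -0.919]]
ft_force: [-0.8, -11.6, 10.3]
grip_width: 0.0127
scoop in bin mm [30.3 -0.8 46.1] yaw,pitchdown,roll [-0.13 11.24 -0.26] t 7.4 w 0.0127 F [ -0.8 -11.6  10.3] M [-0.42  0.24  0.25]
```

```bash
python3 -m crank '[0,0,0,0,0.006,-0.0011,0, 0,0,0,0,0.006,-0.0011,0, 0,0,0,0,0.006,-0.0011,0, 0,0,0,0,0.005,-0.0009,0, 0,0,0,0,0,0,0]'
python3 - <<'E'
from h import *
st()
a=get_image("top")["frame"][170:250,100:228,::-1]; w=get_image("wrist")["frame"][:,:,::-1]; s=get_image("scene")["frame"][100:220,220:350,::-1]
A=cv2.convertScaleAbs(cv2.resize(a,(400,250),interpolation=cv2.INTER_CUBIC),alpha=2)
S=cv2.convertScaleAbs(cv2.resize(s,(400,350),interpolation=cv2.INTER_CUBIC),alpha=1.8)
W=cv2.convertScaleAbs(cv2.resize(w[:,256:],(400,600)),alpha=1.7)
cv2.imwrite("pics/c.png",np.hstack([np.vstack([A,S[:350]]),W]))
E
```

```text
time_s: 7.9
position: [0.5372, 0.0734, 0.1453]
tool_rot: [[-0.007, 1.0, 0.008], [0.918, 0.003, 0.396], [0.396, 0.01, -0.918]]
ft_force: [0.6, -7.5, 6.3]
grip_width: 0.0128
scoop in bin mm [54.3 -0.5 41.7] yaw,pitchdown,roll [-0.1  11.15 -0.21] t 7.9 w 0.0128 F [ 0.6 -7.5  6.3] M [ 0.07 -0.03 -0.1 ]
```

View pics/c.png

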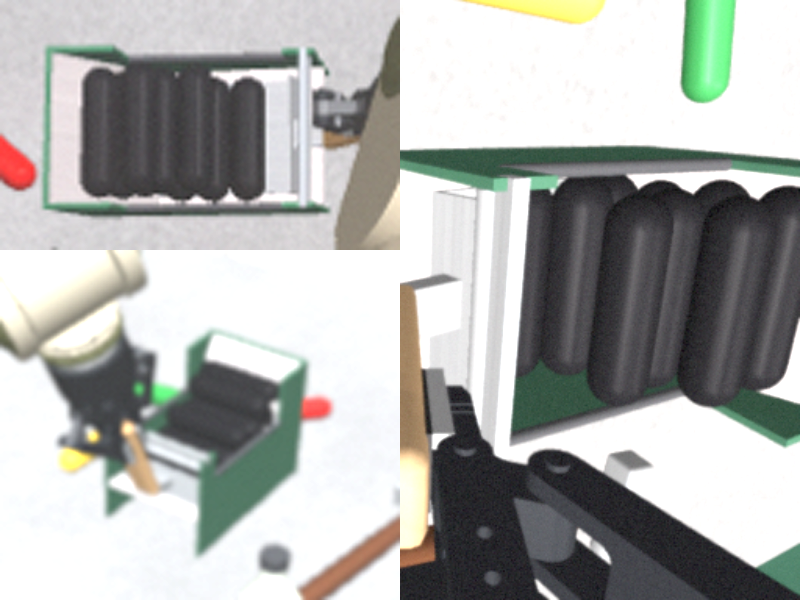

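The scoop has pushed under the pile. In the top crop the nearest grip is at about (248,138), just inside the heel at (296,130), and the rest of the pile is behind it. Next I'll raise it inside the bin and tip the nose slightly up so the grips roll against the heel.

Run:
```python
from h import *
to([53,0,52],2); to([52,0,63],-8)
```

```text
turn [0.1592 0.0037 0.0015] shift [ 0.0001 -0.0164 -0.0071] at [0.5372 0.0734 0.1452] t 8.05 w 0.0129 F [ 0.6 -5.5  6. ]
turn [0.3337 0.0042 0.0017] shift [ 0.0001 -0.0306 -0.0177] at [0.5372 0.0734 0.1452] t 8.05 w 0.0129 F [ 0.6 -5.5  6. ]
```

```bash
python3 -m crank '[0.032,0.001,0,0,-0.003,-0.0004,0, 0.032,0.001,0,0,-0.003,-0.001,0, 0.032,0.001,0,0,-0.0033,-0.0016,0, 0.032,0.001,0,0,-0.0034,-0.002,0, 0.031,0,0,0,-0.0034,-0.002,0, 0,0,0,0,0,0,0]'
python3 -c "
from h import *
st();to([52,0,63],-8)"
python3 -m crank '[0.035,0,0,0,-0.0028,-0.002,0, 0.035,0,0,0,-0.0028,-0.002,0, 0.035,0,0,0,-0.0028,-0.002,0, 0.035,0,0,0,-0.0028,-0.0022,0, 0.034,0,0,0,-0.003,-0.0024,0, 0,0,0,0,0,0,0, 0,0,0,0,0,0,0]'
python3 - <<'E'
from h import *
st()
a=get_image("top")["frame"][170:250,100:228,::-1]; w=get_image("wrist")["frame"][:,:,::-1]; s=get_image("scene")["frame"][100:220,220:350,::-1]
A=cv2.convertScaleAbs(cv2.resize(a,(400,250),interpolation=cv2.INTER_CUBIC),alpha=2)
S=cv2.convertScaleAbs(cv2.resize(s,(400,350),interpolation=cv2.INTER_CUBIC),alpha=1.8)
W=cv2.convertScaleAbs(cv2.resize(w[:,256:],(400,600)),alpha=1.7)
cv2.imwrite("pics/d.png",np.hstack([np.vstack([A,S[:350]]),W]))
E
```

```text
time_s: 8.65
position: [0.5365, 0.0568, 0.1367]
tool_rot: [[-0.003, 1.0, 0.002], [0.843, 0.001, 0.538], [0.538, 0.003, -0.843]]
ft_force: [0.0, -1.6, -8.8]
grip_width: 0.0128
scoop in bin mm [53.   0.9 50.8] yaw,pitchdown,roll [-0.09  1.9   0.2 ] t 8.65 w 0.0128 F [ 0.  -1.6 -8.8] M [-2.41  0.08  0.11]
turn [ 0.1728 -0.0031  0.0014] shift [ 0.0008 -0.0141 -0.0092] at [0.5365 0.0568 0.1367] t 8.65 w 0.0128 F [ 0.  -1.6 -8.8]
time_s: 9.35
position: [0.5367, 0.0433, 0.1269]
tool_rot: [[-0.004, 1.0, 0.003], [0.738, 0.001, 0.674], [0.674, 0.005, -0.738]]
ft_force: [0.4, -1.7, -9.4]
grip_width: 0.0126
scoop in bin mm [52.5  0.6 62.3] yaw,pitchdown,roll [-0.04 -7.96  0.08] t 9.35 w 0.0126 F [ 0.4 -1.7 -9.4] M [-3.09 -0.01 -0.01]
```

View pics/d.png

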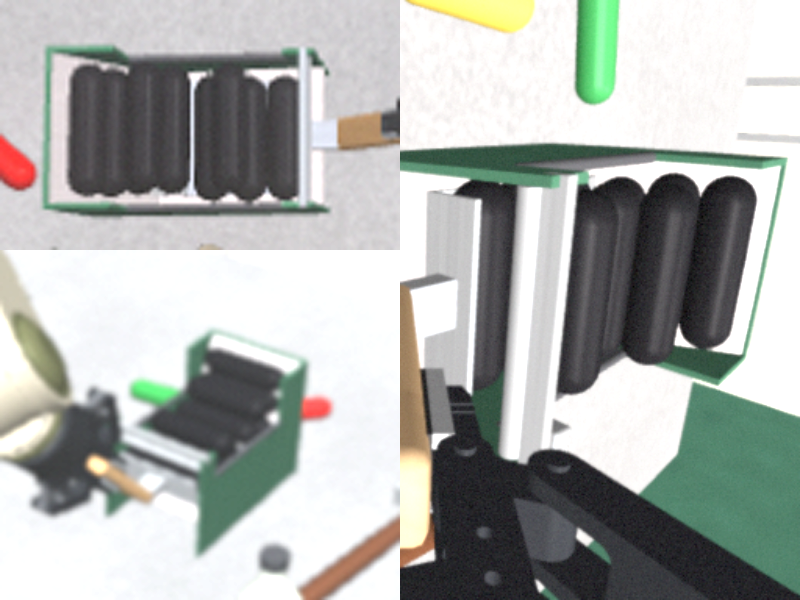

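Three grips fill the tray between the heel and the lip (lip line at about x=191 in the top crop), and one is heaped at about (230,130). Now I'll set the rim about 6 mm under the bar, nearly level, and draw out.

```bash
python3 -c "
from h import *
to([51,0,70],-3.5)"
```

```text
turn [-0.0775 -0.001  -0.0002] shift [0.0006 0.0035 0.0173] at [0.5367 0.0437 0.1272] t 9.5 w 0.0125 F [-0.2 -1.1 -9.3]
```

```bash
python3 -m crank '[-0.016,0,0,0,0.001,0.0035,0, -0.016,0,0,0,0.001,0.0035,0, -0.016,0,0,0,0.001,0.0035,0, -0.016,0,0,0,0.0005,0.0035,0, -0.014,0,0,0,0,0.0033,0, 0,0,0,0,0,0,0, 0,0,0,0,0,0,0]'
python3 - <<'E'
from h import *
st(); to([20,0,70],-3.5)
a=get_image("top")["frame"][170:250,100:228,::-1]; w=get_image("wrist")["frame"][:,:,::-1]
A=cv2.convertScaleAbs(cv2.resize(a,(400,250),interpolation=cv2.INTER_CUBIC),alpha=2)
W=cv2.convertScaleAbs(cv2.resize(w[:250,256:],(400,390)),alpha=1.7)
cv2.imwrite("pics/e.png",np.vstack([A,W]))
E
```

```text
time_s: 10.2
position: [0.5365, 0.0473, 0.1445]
tool_rot: [[-0.005, 1.0, 0.002], [0.788, 0.002, 0.615], [0.615, 0.005, -0.788]]
ft_force: [1.2, -1.2, -8.1]
grip_width: 0.0124
scoop in bin mm [51.1  0.9 70. ] yaw,pitchdown,roll [-0.   -3.54  0.09] t 10.2 w 0.0124 F [ 1.2 -1.2 -8.1] M [-2.52 -0.15 -0.1 ]
turn [-0.0006 -0.0016 -0.0001] shift [ 0.0009 -0.0311  0.0001] at [0.5365 0.0473 0.1445] t 10.2 w 0.0124 F [ 1.2 -1.2 -8.1]
```

View pics/e.png

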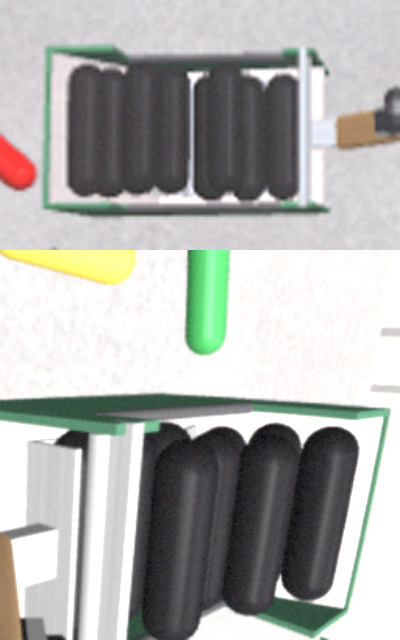

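The three grips are still in the tray with the fourth heaped on top at (230,130). I'll draw out slowly and watch the force.

```bash
python3 -m crank '[0,0,0,0,-0.004,0,0, 0,0,0,0,-0.004,0,0, 0,0,0,0,-0.004,0,0, 0,0,0,0,-0.004,0,0, 0,0,0,0,-0.004,0,0, 0,0,0,0,-0.004,0,0]'; python3 -c "
from h import *
st()"; python3 -m crank '[0,0,0,0,-0.004,0,0, 0,0,0,0,-0.004,0,0, 0,0,0,0,-0.004,0,0, 0,0,0,0,-0.004,0,0]'; python3 -c "
from h import *
st()"
```

```text
time_s: 10.9
position: [0.5365, 0.0229, 0.1445]
tool_rot: [[-0.005, 1.0, 0.002], [0.788, 0.002, 0.616], [0.616, 0.005, -0.788]]
ft_force: [-0.2, -0.1, -7.5]
grip_width: 0.0126
scoop in bin mm [26.8  1.  70. ] yaw,pitchdown,roll [-0.01 -3.55  0.1 ] t 10.9 w 0.0126 F [-0.2 -0.1 -7.5] M [-1.83 -0.03 -0.01]
time_s: 11.3
position: [0.5366, 0.0068, 0.1444]
tool_rot: [[-0.005, 1.0, 0.003], [0.788, 0.002, 0.615], [0.615, 0.005, -0.788]]
ft_force: [0.6, -0.1, -6.2]
grip_width: 0.0129
scoop in bin mm [10.6  1.  69.9] yaw,pitchdown,roll [-0.02 -3.52  0.09] t 11.3 w 0.0129 F [ 0.6 -0.1 -6.2] M [-1.7  -0.03 -0.03]
```

```bash
for i in 1 2; do python3 -m crank '[0,0,0,0,-0.003,0,0, 0,0,0,0,-0.003,0,0, 0,0,0,0,-0.003,0,0, 0,0,0,0,-0.003,0,0]' >/dev/null; python3 -c "
from h import *
st()"; done
```

```text
scoop in bin mm [-1.1  1.1 69.9] yaw,pitchdown,roll [-0.01 -3.54  0.1 ] t 11.7 w 0.0125 F [-0.2  0.5 -6.7] M [-1.45 -0.04  0.02]
scoop in bin mm [-13.3   1.1  69.9] yaw,pitchdown,roll [-0.01 -3.51  0.09] t 12.1 w 0.0125 F [ 0.1  0.  -6. ] M [-1.55 -0.04  0.02]
```

```bash
for i in 1 2; do python3 -m crank '[0,0,0,0,-0.003,0,0, 0,0,0,0,-0.003,0,0, 0,0,0,0,-0.003,0,0, 0,0,0,0,-0.003,0,0]' >/dev/null; python3 -c "
from h import *
st()"; done
python3 - <<'E'
from h import *
a=get_image("top")["frame"][170:250,100:228,::-1]; w=get_image("wrist")["frame"][:,:,::-1]
A=cv2.convertScaleAbs(cv2.resize(a,(400,250),interpolation=cv2.INTER_CUBIC),alpha=2)
W=cv2.convertScaleAbs(cv2.resize(w[:280,200:],(400,350)),alpha=1.7)
cv2.imwrite("pics/f.png",np.vstack([A,W]))
E
```

```text
scoop in bin mm [-25.3   1.1  69.9] yaw,pitchdown,roll [-0.01 -3.53  0.09] t 12.5 w 0.0129 F [ 0.2  0.7 -5.5] M [-1.34  0.   -0.03]
scoop in bin mm [-37.3   1.2  69.8] yaw,pitchdown,roll [-0.01 -3.52  0.1 ] t 12.9 w 0.0128 F [ 0.8  0.3 -4.2] M [-1.34  0.01  0.01]
```

View pics/f.png

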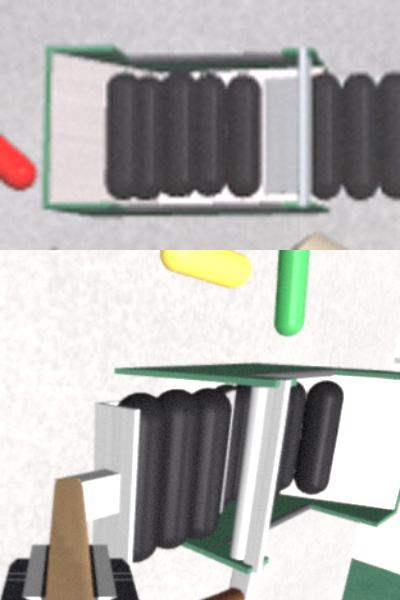

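The bar has struck the heap back. Three grips lie side by side in the tray at (325, 360 and 392, 135) and the other six are still in the bin. I'll draw fully clear.

```bash
python3 -m crank '[0,0,0,0,-0.006,0,0, 0,0,0,0,-0.009,0,0, 0,0,0,0,-0.01,0,0, 0,0,0,0,-0.01,0,0, 0,0,0,0,-0.01,0,0, 0,0,0,0,-0.01,0,0, 0,0,0,0,-0.01,0,0, 0,0,0,0,-0.01,0,0, 0,0,0,0,-0.006,0,0, 0,0,0,0,-0.003,0,0, 0,0,0,0,0,0,0, 0,0,0,0,0,0,0, 0,0,0,0,0,0,0]' >/dev/null; python3 -c "
from h import *
st(); to([-300,34,100],-3.5,97.3); to([-344,34.7,70],-2,97.3)"
```

```text
scoop in bin mm [-120.6    1.6   69.9] yaw,pitchdown,roll [ 0.01 -3.52  0.1 ] t 14.3 w 0.0126 F [ 0.7  0.4 -4.8] M [-1.32 -0.03 -0.01]
turn [-0.0003 -0.0018  0.1236] shift [-0.0166 -0.1783  0.0302] at [ 0.5365 -0.1245  0.1444] t 14.3 w 0.0126 F [ 0.7  0.4 -4.8]
turn [-0.0264 -0.0035  0.1236] shift [-0.0174 -0.2204  0.0034] at [ 0.5365 -0.1245  0.1444] t 14.3 w 0.0126 F [ 0.7  0.4 -4.8]
```

```bash
python3 -m crank '[0,0,0,0,0,0.004,0, 0,0,0,0,-0.004,0.006,0, 0,0,0.005,-0.001,-0.008,0.007,0, 0,0,0.01,-0.0012,-0.01,0.006,0, 0,0,0.01,-0.0012,-0.012,0.004,0, 0,0,0.01,-0.0012,-0.012,0.003,0, 0,0,0.01,-0.0012,-0.012,0,0, 0,0,0.01,-0.0012,-0.012,0,0, 0,0,0.01,-0.0012,-0.012,0,0, 0,0,0.01,-0.0012,-0.012,0,0, 0,0,0.01,-0.0012,-0.012,0,0, 0,0,0.01,-0.0012,-0.012,0,0, 0,0,0.01,-0.0012,-0.012,0,0, 0,0,0.01,-0.0012,-0.012,0,0, 0,0,0.009,-0.0012,-0.012,0,0, 0,0,0,-0.001,-0.01,0,0, 0,0,0,-0.001,-0.008,0,0, 0,0,0,0,-0.004,0,0, 0,0,0,0,0,0,0]' >/dev/null; python3 -c "
from h import *
st(); to([-335,34,65],-2,97.3); to([-335,34,57],-0.5,97.3)"
```

```text
scoop in bin mm [-298.5   34.9   99.7] yaw,pitchdown,roll [ 7.07 -3.52  0.09] t 16.2 w 0.0129 F [-0.2 -0.4 -4.3] M [-1.31 -0.17  0.07]
turn [-0.026  -0.0049  0.0005] shift [ 0.0007 -0.0345 -0.0315] at [ 0.5191 -0.3013  0.1742] t 16.2 w 0.0129 F [-0.2 -0.4 -4.3]
turn [-0.052  -0.0083  0.0005] shift [ 0.0004 -0.0325 -0.0363] at [ 0.5191 -0.3013  0.1742] t 16.2 w 0.0129 F [-0.2 -0.4 -4.3]
```

```bash
python3 -m crank '[0,0,0,0,-0.004,-0.003,0, -0.004,-0.001,0,0,-0.006,-0.005,0, -0.006,-0.001,0,0,-0.006,-0.006,0, -0.006,-0.001,0,0,-0.006,-0.006,0, -0.006,-0.001,0,0,-0.005,-0.006,0, -0.006,-0.001,0,0,-0.003,-0.004,0, -0.006,-0.001,0,0,-0.001,-0.003,0, -0.006,-0.001,0,0,0,-0.0015,0, -0.006,-0.001,0,0,0,-0.001,0, -0.004,0,0,0,0,-0.0005,0, 0,0,0,0,0,0,0, 0,0,0,0,0,0,0]' >/dev/null; python3 -c "
from h import *
st(); to([-333,34.5,55],0,97.3)"
```

```text
scoop in bin mm [-332.9   34.3   57.8] yaw,pitchdown,roll [ 7.11 -0.6  -0.01] t 17.4 w 0.013 F [-0.5  0.2 -4.5] M [-1.28 -0.16  0.01]
turn [-0.0104 -0.0012 -0.0001] shift [-0.0003  0.0007 -0.0015] at [ 0.5192 -0.3318  0.1385] t 17.4 w 0.013 F [-0.5  0.2 -4.5]
```

```bash
python3 -m crank '[-0.003,0,0,0,0,-0.0005,0, -0.003,0,0,0,0,-0.0005,0, -0.002,0,0,0,0,-0.0005,0, 0,0,0,0,0,-0.0003,0, 0,0,0,0,0,0,0]' >/dev/null; python3 -c "
from h import *
st()"; python3 -m crank '[0,0,0,0,0,-0.0003,0, 0,0,0,0,0,-0.0003,0, 0,0,0,0,0,0,0]' >/dev/null; python3 -c "
from h import *
st()"
```

```text
scoop in bin mm [-333.8   34.3   55.4] yaw,pitchdown,roll [ 7.09 -0.14  0.02] t 17.9 w 0.0129 F [ 0.3 -4.   1.9] M [-0.22 -0.11 -0.  ]
scoop in bin mm [-334.1   34.3   54.9] yaw,pitchdown,roll [ 7.08 -0.12  0.01] t 18.2 w 0.013 F [-0.6 -5.4  3.9] M [-0.03 -0.01  0.12]
```

The scoop is down (Fz went from −4.5 to +3.9 N). I'll open and back out along the handle.

```bash
python3 -m crank '[0,0,0,0,0,0,20, 0,0,0,0,0,0,40, 0,0,0,0,0,0,55, 0,0,0,0,0,0,55, 0,0,0,0,0,0,55, 0,0,0,0.001,-0.006,0.008,55, 0,0,0,0.002,-0.014,0.02,55, 0,0,0,0.003,-0.02,0.028,55, 0,0,0,0.003,-0.02,0.028,55, 0,0,0,0.003,-0.02,0.028,55, 0,0,0,0,-0.02,0.03,55, 0,0,0,0,-0.02,0.03,55, 0,0,0,0,0,0,55, 0,0,0,0,0,0,55]'
python3 - <<'E'
from h import *
t=get_image("top")["frame"][:,:,::-1]; w=get_image("wrist")["frame"][:,:,::-1]
A=cv2.convertScaleAbs(cv2.resize(t[130:290,100:420],(800,400),interpolation=cv2.INTER_CUBIC),alpha=1.8)
W=cv2.convertScaleAbs(cv2.resize(w[:,:],(266,200)),alpha=1.7)
s=cv2.convertScaleAbs(cv2.resize(get_image("scene")["frame"][80:300,100:360,::-1],(266,200)),alpha=1.7)
W2=cv2.convertScaleAbs(cv2.resize(w[60:240,200:440],(268,200)),alpha=1.7)
cv2.imwrite("pics/g.png",np.vstack([A,np.hstack([W,s,W2])]))
E
```

```text
time_s: 19.6
position: [0.5277, -0.4486, 0.3055]
tool_rot: [[-0.107, 0.992, -0.064], [0.818, 0.125, 0.562], [0.565, 0.008, -0.825]]
ft_force: [0.8, -0.1, -0.2]
grip_width: 0.0469
```

View pics/g.png

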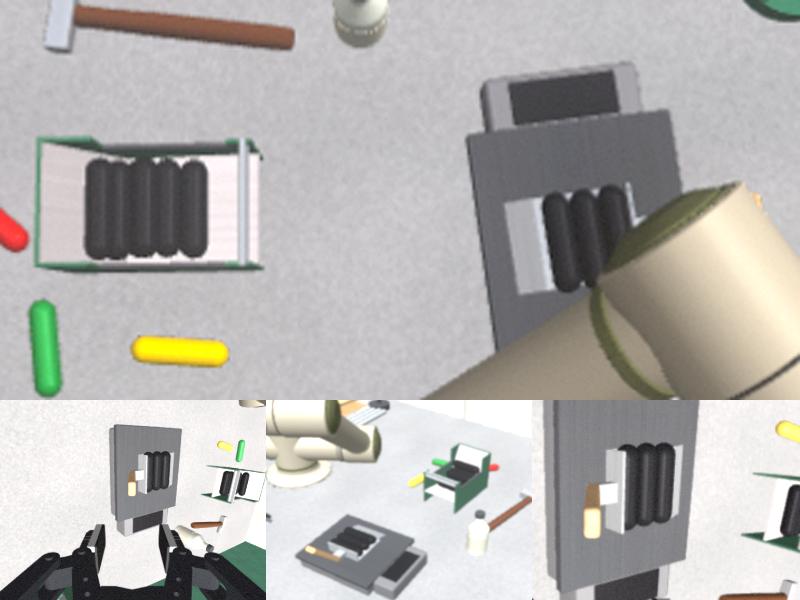

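The scoop stands on the pan with three grips side by side at (555–620, 240), and the rest of the grips are in the bin. The bottle and hammer have not moved.

```bash
python3 -c "
from rig import *
print(close_job())"
```

```text
the job is handed in; nothing more can be done
None
```

The job is handed in. The scoop is back on the scale pan with three grips side by side in its tray. I finished in about 20 s of the 72 s allowed, but `close_job()` gives no verdict.

**What I did:**
- **Grasp and push:** I gripped the scoop's handle on its 14 mm thickness and pushed it along the bin floor under the pile. Contact force, read between moves, stayed under about 20 N.
- **Lift:** I raised it inside the bin to 62–70 mm with three grips in the tray and one heaped on top.
- **Strike:** I drew it out 3.5° nose-up with the rim about 6 mm under the bar, and the bar struck the heaped grip back into the bin.
- **Return:** I set the scoop down flat on the pan, opened the jaws and backed clear.

**Last checks:**
- **Tray:** After backing away, the top and wrist pictures showed three grips side by side, none on top.
- **Position:** The scoop's origin was within about 5 mm of the pan's centre. It was level to about 0.2° by arm pose, just before I let go.
- **Bin:** The other grips were inside the bin. The top picture shows five separate rows, so I inferred six from the total of nine and saw none outside.
- **Surroundings:** The bottle, hammer and coloured look-alikes looked undisturbed, and the force on the gripper was near zero.

No check failed or disagreed, except that the lifted load read a few newtons more than four grips while the pile still leaned on the scoop's nose. That excess disappeared once the scoop was drawn out.

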